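# Dress the shop's table lamps from a stack of shades

### The job

Three bare table lamps stand on the display table, and their shades are stacked beside them. Take the stack apart from the top and put each shade in turn straight onto the lamp of its own colour, lowered rather than dropped, so that it sits level and fully down on the lamp's head. Leave the lamps standing where they are, and do not disturb the other goods on the table.

Things in the scene. Friction and masses are not known exactly. Their poses are not given: they have to be found in the camera images.
- rust_shade: Rust-red lampshade, a small steep bell, thin metal, open below: 96 mm across the rim, flat roof 48 mm across and 62 mm above the rim, inside of roof at 58 mm. On the roof's centre a straight brass knob to grip, 18 mm across, 24 mm high. Origin: on the axis in the rim's plane; z up. Starts on top of the stack, rim 33 mm above the white shade's.
- white_shade: White lampshade, a middle-sized cone, thin metal, open below: 136 mm across the rim, flat roof 52 mm across and 60 mm above the rim, inside of roof at 56 mm. On the roof's centre a straight brass knob to grip, 18 mm across, 24 mm high. Origin: on the axis in the rim's plane; z up. Starts in the middle of the stack, rim 18 mm above the black shade's, knob covered.
- black_shade: Black lampshade, a wide, flat cone, thin metal, open below: 176 mm across the rim, flat roof 56 mm across and 46 mm above the rim, inside of roof at 42 mm. On the roof's centre a straight brass knob to grip, 18 mm across, 24 mm high. Origin: on the axis in the rim's plane; z up. Starts at the bottom of the stack, on the table, knob covered.
- rust_lamp: Rust-red table lamp, bare, loose, 0.6 to 0.9 kg: base 86 mm across, 20 mm high; thin stem; cream-white light head 32 mm across on a 40 mm brass dish, its flat top 135 mm above the table. Origin: centre of the base's underside; z up. Its shade is lowered over the head until its roof rests on it: shade origin 77 mm above this one and in line; no click or screw.
- white_lamp: White table lamp, bare, loose, 0.6 to 0.9 kg: base 100 mm across, 20 mm high; thin stem; cream-white light head 32 mm across on a 40 mm brass dish, its flat top 155 mm above the table. Origin: centre of the base's underside; z up. Its shade is lowered over the head until its roof rests on it: shade origin 99 mm above this one and in line; no click or screw.
- black_lamp: Black table lamp, bare, loose, 0.6 to 0.9 kg: base 112 mm across, 20 mm high; thin stem; cream-white light head 32 mm across on a 40 mm brass dish, its flat top 170 mm above the table. Origin: centre of the base's underside; z up. Its shade is lowered over the head until its roof rests on it: shade origin 128 mm above this one and in line; no click or screw.
- dressed_lamp: Brass lamp that already wears its brass shade (one piece), 116 mm across the shade, 178 mm high; not to be disturbed. Origin: centre of the base's underside.
- plant_pot: Terracotta pot with a green succulent, 68 mm across, about 95 mm high; not to be disturbed. Origin: centre of its underside.
- vase: Dark trumpet vase, 80 mm across at most, 150 mm high; not to be disturbed. Origin: centre of its underside.
Mind the look-alikes: they are no part of the job. What is shaped like the white_shade but blue or purple is not meant.

How it is judged (in metres and radians):
On the way, in this order (a step that is already met when the one before it is completed fails the run):
1. the rust shade sits level on the rust lamp, let go (horizontal distance between rust_shade and rust_lamp below 0.008 m and z of rust_shade in the frame of rust_lamp between 0.071 and 0.083 m and angle between rust_shade's own z axis and vertical below 0.12 rad and angle between rust_lamp's own z axis and vertical below 0.06 rad and contact force between the fingers and rust_shade below 0.1 N), for 0.2 s.
2. the white shade sits level on the white lamp, let go (horizontal distance between white_shade and white_lamp below 0.008 m and z of white_shade in the frame of white_lamp between 0.093 and 0.105 m and angle between white_shade's own z axis and vertical below 0.12 rad and angle between white_lamp's own z axis and vertical below 0.06 rad and contact force between the fingers and white_shade below 0.1 N), for 0.2 s.
3. the black shade sits level on the black lamp, let go (horizontal distance between black_shade and black_lamp below 0.008 m and z of black_shade in the frame of black_lamp between 0.122 and 0.134 m and angle between black_shade's own z axis and vertical below 0.12 rad and angle between black_lamp's own z axis and vertical below 0.06 rad and contact force between the fingers and black_shade below 0.1 N), for 0.2 s.
At the end, for the whole second after the job is handed in: Each shade is on the lamp of its own colour: axis within 8 mm of the lamp's, at its seated height within 6 mm, tilted less than 0.12 rad (7 degrees), at rest and released; the lamps are upright (within 0.06 rad) and within 40 mm of where they stood (all of step 1 and all of step 2 and all of step 3 and linear speed of each of rust_shade, white_shade, black_shade below 0.02 m/s and angular speed of each of rust_shade, white_shade, black_shade below 0.2 rad/s and distance of each of rust_lamp, white_lamp, black_lamp from where it was at the start of the episode below 0.04 m); the robot touches nothing.
It fails at once if one of the other goods (brass lamp, plant pot, vase) is shifted by more than 20 mm or tipped (distance of any of dressed_lamp, plant_pot, vase from where it was at the start of the episode above 0.02 m or angle between any of dressed_lamp, plant_pot, vase's own z axis and vertical above 0.2 rad).
It fails at once if a bare lamp is tipped or pushed more than 50 mm away (distance of any of rust_lamp, white_lamp, black_lamp from where it was at the start of the episode above 0.05 m or angle between any of rust_lamp, white_lamp, black_lamp's own z axis and vertical above 0.3 rad).
It fails at once if a shade is dropped: it moves faster than 0.5 m/s while not held ((linear speed of rust_shade above 0.5 m/s and contact force between the fingers and rust_shade below 0.1 N) or (linear speed of white_shade above 0.5 m/s and contact force between the fingers and white_shade below 0.1 N) or (linear speed of black_shade above 0.5 m/s and contact force between the fingers and black_shade below 0.1 N)).
It also fails if it takes over 112 s, if anything falls off the work surface, if the arm or the gripper's body presses on something with over 40 N, if the wrist force passes 120 N, or if a joint passes its speed limit or range.

### The arm

A 7-joint arm with a two-finger parallel gripper is mounted at the origin on the work surface. World frame = base frame: x ahead of the robot, y to its left, z up, the work surface at z = 0. Lengths are in m, angles in degrees, forces in N, time in s.
With the tool pointing down it reaches from about 0.425 to 0.875 m from the base axis. Payload 4.7 kg.
Tool frame: the origin (TCP) lies at the very end of the fingers, on their centre line; the grasp point (between the pads) lies env.hold_point_z behind it (env.hold_point_z is the distance from the TCP to the grasp point, in m); z points along the fingers, y is the line along which they close (so a half turn about z gives the same grasp; the last joint's range is limited). The gripper opens to 87 mm and grips with 3 to 60 N. Pads are 19 mm wide; open, the fingers measure 117 mm over their backs; the gripper's body (75 mm by 190 mm) begins 51 mm behind the grasp point.
Start: joints at [-69.322, 18.392, -4.016, 83.108, 1.295, 78.541, -3.26], TCP at [0.221, 0.611, 0.223] pointing down, gripper open.
Joint ranges: [-163.93, 163.93], [-17.29, 119.83], [-79.2, 71.16], [3.27, 140.29], [-89.18, 269.18], [5.43, 117.66], [-154.24, 154.24]. Speed limits (degrees/s): [147.25, 147.25, 180, 180, 180, 180, 180].

### API

Orientations are given as [roll, pitch, yaw] about the fixed x, y, z axes, in that order (R = Rz(yaw) Ry(pitch) Rx(roll)).
In Python, from cell import env gives the robot as it stands.
- The arm moves only by the shell command python3 -m jog 'ROWS' [FORCE]. ROWS is JSON, a list of rows, each an object with "dp": the shift along the tool's x, y, z in cm, a list of three; "twist": the turn about the tool's z in degrees; "fingers": the opening, from 0 (shut) to 1 (fully open). A call has 1 to 8 rows; each row is the pose to reach, as a shift and turn from the pose commanded when the call began, along the tool's axes at that moment; what a row does not reach only later rows make up. A row lasts 1/8 s, in which the tool goes at most 62.5 mm and 10.7 degrees, less where a joint would pass 70% of its speed; a pose out of reach is approached as far as the arm can. A call with a gripper value outside its range is refused whole. The fingers move at their own pace and stop on an object; FORCE is the grip in N (left out, the last holds). Time passes only in rows, so rows that repeat a pose let the fingers close. It gives the time, the measured TCP pose, the force, the opening and the grip force at its end, in the units of the state.
- env.get_obs(): the state, without advancing time (a new reading comes with each control period).
- env.read_camera(name): name is "scene" or "top" or "wrist"; returns a dict with "pixels" (400x640x3 uint8, blue, green, red), "depth" (400x640 float32, m along the optical axis (not along the pixel's ray), 0 where there is no reading), "fx", "fy", "cx", "cy" (pixels), "rvec" (rotation vector, rad) and "tvec" (3), from world to camera coordinates, as OpenCV has them. Camera axes: x right, y down, z forward; pixel columns grow to the right and rows downward; lengths in m; the calibration is good to about 2 mm. A picture is of the moment at which its call begins.
- env.sign_off(): hands the job in; it is judged then, once.
The state is a dict: "time_s": time; "qpos": joint angles; "joint_velocities": joint speeds; "effort": joint torques, N m; "tool_pos": TCP position; "tool_rot": TCP orientation; "force": force on the tool from outside, world axes, zero at the start; "wrist_torque": the same for the moment, N m; "grip_width": finger opening in m; "grasp_force": force on a finger pad.
Only numpy, scipy, OpenCV 4.12 (cv2) and the standard library are available. Lean on these libraries where they do the work, as an engineer would, in place of code of your own. Each camera call takes 0.05 s, during which the arm holds its last target. There are 200 camera calls.

## Working session

There is one attempt and no reset: what is moved stays moved. The work goes in short steps, Python scripts to look and compute and a shell command to move; the robot and the scene stay as the last step left them, time stands still between calls to the robot, and variables do not carry over. Pictures are saved under pics/ and viewed, at most 14 in all, crops included, and the job is handed in when it is done.

```bash
ls; mkdir -p pics
python3 - <<'E'
from cell import env
import cv2,numpy as np
print(env.get_obs(), env.hold_point_z)
for n in("scene","top"):
    c=env.read_camera(n); cv2.imwrite(f"pics/{n}0.png",c["pixels"]); np.savez(f"{n}0.npz",**c)
    print(n,c["fx"],c["cx"],c["cy"],c["rvec"],c["tvec"])
E
```

```text
pics
{'time_s': 0.0, 'qpos': array([-69.32152662,  18.43932526,  -4.01602756,  83.17480268,
         1.29453829,  78.53879036,  -3.25964492]), 'joint_velocities': array([-0.07801913, -0.05443685, -0.02986058,  0.00900345,  0.00052743,
        0.05112167, -0.02971061]), 'effort': array([-4.91301557e-05, -4.91282845e+01, -4.03854540e-01, -3.12531137e+01,
       -6.38217176e-02,  4.36741335e-02,  1.70588742e-04]), 'tool_pos': array([0.22078866, 0.61077727, 0.22145942]), 'tool_rot': array([-1.79892298e+02,  5.03162609e-03,  1.60132012e+02]), 'force': array([0.54875827, 0.02612261, 0.00936144]), 'wrist_torque': array([ 0.01626513, -0.0021418 , -0.01677449]), 'grasp_force': 0.0, 'grip_width': 0.08710299325496317} 0.0187
scene 398.95626729319787 318.9149084952698 207.5474837039605 [ 2.38358577  0.82918931 -0.29378051] [-0.42958479 -0.24743247  1.34189845]
top 389.2652197863508 318.7974020607904 201.34699393073274 [ 2.13614687 -2.11223896  0.16015338] [0.00508387 0.56648405 0.93889872]
```

View pics/scene0.png

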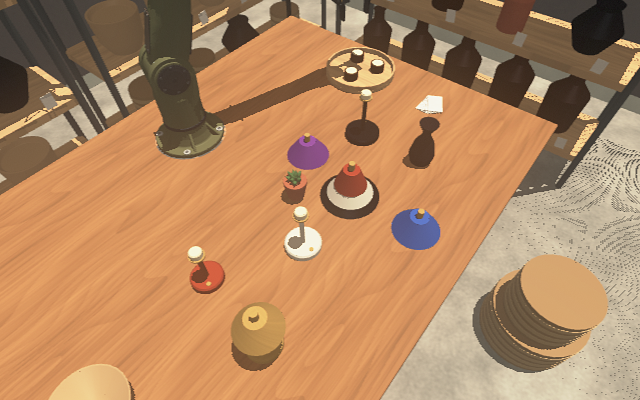

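View pics/top0.png

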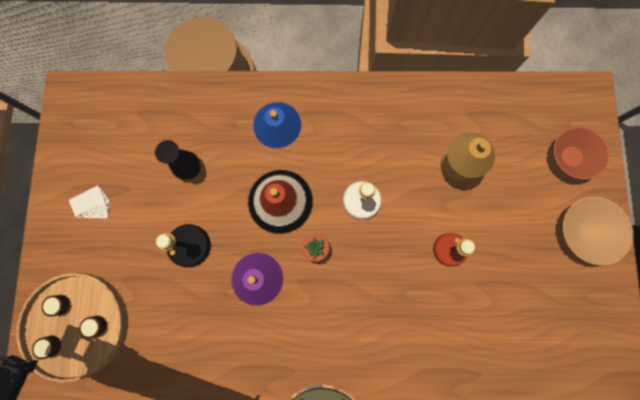

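The stack is at top (277,200), with the rust shade on top at (274,192). Look-alikes are the blue shade at top (277,124) and the purple one at (257,279). The tray's cream cups at (52,306), (90,327) and (43,348) could pass for lamp heads. Lamp heads are rust (467,247), white (367,190) and black (164,242). The dressed brass lamp is at (470,155), the pot at (316,246) and the vase at (175,157).

```bash
cat > h.py <<'E'
import cv2,numpy as np
def ray(c,uv,z):
    """pixel -> world point on plane z"""
    R=cv2.Rodrigues(np.array(c["rvec"],float))[0];t=np.array(c["tvec"],float).ravel()
    d=R.T@np.array([(uv[0]-c["cx"])/c["fx"],(uv[1]-c["cy"])/c["fy"],1]);o=-R.T@t
    return o+d*(z-o[2])/d[2]
def cloud(c):
    R=cv2.Rodrigues(np.array(c["rvec"],float))[0];t=np.array(c["tvec"],float).ravel()
    v,u=np.mgrid[:400,:640];D=c["depth"]
    P=np.stack([(u-c["cx"])/c["fx"]*D,(v-c["cy"])/c["fy"]*D,D],-1)
    return (P-t)@R
def blob(m,roi):
    """centroid, area and min circle of the largest contour of mask in roi x0,y0,x1,y1"""
    x0,y0,x1,y1=roi;s=np.zeros_like(m);s[y0:y1,x0:x1]=m[y0:y1,x0:x1]
    k=max(cv2.findContours(s,0,2)[0],key=cv2.contourArea)
    M=cv2.moments(k);(e,f),_=cv2.minEnclosingCircle(k)
    return (M["m10"]/M["m00"],M["m01"]/M["m00"]),M["m00"],(e,f),k
E
python3 - <<'E'
from h import *
H={"rust":.135,"white":.155,"black":.170,"knob":.137}
R={"top":{"rust":(455,230,485,262),"white":(352,178,382,206),"black":(150,228,178,256),"knob":(264,184,284,200)},
"scene":{"rust":(180,240,212,268),"white":(288,200,314,226),"black":(352,84,380,106),"knob":(344,158,360,172)}}
for n in R:
    c=dict(np.load(n+"0.npz"));hsv=cv2.cvtColor(c["pixels"],cv2.COLOR_BGR2HSV);P=cloud(c)
    for k,r in R[n].items():
        x0,y0,x1,y1=r;z=P[y0:y1,x0:x1,2]
        sel=np.abs(P[...,2]-H[k])<.006
        sel2=np.zeros_like(sel);sel2[y0:y1,x0:x1]=sel[y0:y1,x0:x1]
        q=P[sel2];vv,uu=np.nonzero(sel2)
        print(n,k,"zmax",z.max().round(4),"n",len(q),"cloud",q.mean(0).round(4) if len(q) else 0,"ext",np.ptp(q,axis=0).round(3) if len(q) else 0,
          "ray",ray(c,(uu.mean(),vv.mean()),H[k]).round(4) if len(q) else 0)
    # things' footprints
c=dict(np.load("top0.npz"));P=cloud(c)
for k,(u,v) in dict(blue=(277,124),purple=(257,279),pot=(316,246),vase=(168,152),dressed=(480,148),stackrim=(277,200)).items():
    w=P[v-8:v+8,u-8:u+8].reshape(-1,3);print(k,w[w[:,2].argmax()].round(3))
for n,(a,b) in {"top":((240,165),(320,235)),"scene":((310,145),(390,225))}.items():
    i=dict(np.load(n+"0.npz"))["pixels"][a[1]:b[1],a[0]:b[0]];cv2.imwrite(f"pics/crop_{n}.png",cv2.resize(i,None,fx=6,fy=6))
E
```

```text
top rust zmax 1.021 n 159 cloud [ 0.4514 -0.3251  0.1341] ext [0.029 0.033 0.009] ray [ 0.4513 -0.3248  0.135 ]
top white zmax 1.021 n 151 cloud [ 0.5771 -0.0994  0.1541] ext [0.031 0.032 0.008] ray [ 0.5769 -0.0993  0.155 ]
top black zmax 1.021 n 165 cloud [0.4539 0.3511 0.1691] ext [0.031 0.031 0.011] ray [0.4538 0.3507 0.17  ]
top knob zmax 0.1401 n 45 cloud [0.5737 0.1165 0.1359] ext [0.017 0.015 0.009] ray [0.5735 0.1164 0.137 ]
scene rust zmax 0.9201 n 142 cloud [ 0.4505 -0.3287  0.1349] ext [0.031 0.031 0.01 ] ray [ 0.4506 -0.3287  0.135 ]
scene white zmax 0.9201 n 122 cloud [ 0.5767 -0.1032  0.1547] ext [0.031 0.03  0.009] ray [ 0.5769 -0.1034  0.155 ]
scene black zmax 0.9201 n 64 cloud [0.4531 0.3478 0.1689] ext [0.031 0.033 0.008] ray [0.4539 0.3465 0.17  ]
scene knob zmax 0.9201 n 34 cloud [0.5726 0.1132 0.1359] ext [0.017 0.02  0.008] ray [0.5732 0.1123 0.137 ]
blue [0.778 0.13  0.087]
purple [ 0.4   -0.008  1.021]
pot [ 0.4   -0.008  1.021]
vase [ 0.4   -0.008  1.021]
dressed [ 0.4   -0.008  1.021]
stackrim [0.567 0.118 0.14 ]
```

View pics/crop_top.png

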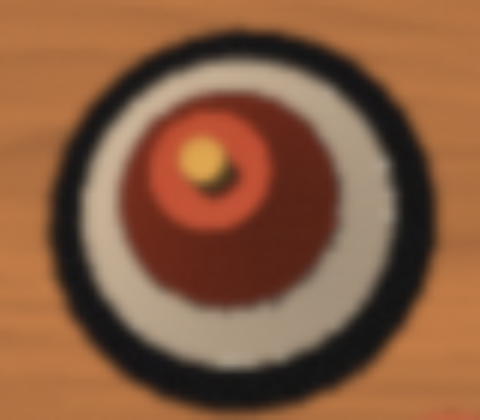

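The crop shows the rust bell on top with its brass knob at about top (274,192), the white cone below it, and the black rim at the bottom. So this is the right stack. The two views agree to within 4 mm, and the knob-to-head displacements agree to under 1 mm. I'm moving above the knob and squaring the yaw to 180.

```bash
python3 -m jog '[{"dp":[0,0,-3],"twist":0,"fingers":1},{"dp":[-5,-3.5,-3],"twist":-5,"fingers":1},{"dp":[-10,-7,-3],"twist":-10,"fingers":1},{"dp":[-15,-10.5,-3],"twist":-15,"fingers":1},{"dp":[-20,-14,-3],"twist":-19.9,"fingers":1},{"dp":[-25,-17.5,-3],"twist":-19.9,"fingers":1},{"dp":[-30,-21,-3],"twist":-19.9,"fingers":1},{"dp":[-35,-24.3,-3],"twist":-19.9,"fingers":1}]' 20
cat > st.py <<'E'
import sys
from cell import env
from h import *
from scipy.spatial.transform import Rotation as Ro
def d(t):
    """cm along tool axes from measured TCP to world target"""
    o=env.get_obs();R=Ro.from_euler("xyz",o["tool_rot"],degrees=True).as_matrix()
    print("t",round(o["time_s"],2),"tcp",o["tool_pos"].round(4),"rot",o["tool_rot"].round(2),"dp",(R.T@(np.array(t)-o["tool_pos"])*100).round(2),"w",o["grip_width"].round(4),"f",o["force"].round(2),"q7",o["qpos"].round(0))
if __name__=="__main__": d([float(a) for a in sys.argv[1:4]])
E
python3 st.py .573 .1145 .2
```

```text
time_s: 1.1
tool_pos: [0.4682, 0.2619, 0.2524]
tool_rot: [180.0, -0.0, -180.0]
force: [0.6, 0.2, -0.2]
grip_width: 0.0871
grasp_force: 0.0Traceback (most recent call last):
  File "st.py", line 9, in <module>
    if __name__=="__main__": d([float(a) for a in sys.argv[1:4]])
                             ~^^^^^^^^^^^^^^^^^^^^^^^^^^^^^^^^^^^
  File "st.py", line 8, in d
    print("t",round(o["time_s"],2),"tcp",o["tool_pos"].round(4),"rot",o["tool_rot"].round(2),"dp",(R.T@(np.array(t)-o["tool_pos"])*100).round(2),"w",o["grip_width"].round(4),"f",o["force"].round(2),"q7",o["qpos"].round(0))
                                                                                                                                                     ^^^^^^^^^^^^^^^^^^^^^
AttributeError: 'float' object has no attribute 'round'
```

```bash
sed -i 's/o\["grip_width"\].round(4)/round(o["grip_width"],4)/' st.py; python3 -m jog '[{"dp":[-3,-5,0],"twist":0,"fingers":0.7},{"dp":[-6.5,-9,2],"twist":0,"fingers":0.7},{"dp":[-10.5,-13,4],"twist":0,"fingers":0.7},{"dp":[-10.5,-14.7,5],"twist":0,"fingers":0.7},{"dp":[-10.5,-14.7,5],"twist":0,"fingers":0.7},{"dp":[-10.5,-14.7,5],"twist":0,"fingers":0.7}]'; python3 st.py .573 .1145 .117
python3 - <<'E'
from h import *
from cell import env
c=env.read_camera("wrist");cv2.imwrite("pics/w1.png",c["pixels"]);np.savez("w1.npz",**c);print(c["rvec"],c["tvec"],c["fx"])
E
```

```text
time_s: 1.85
tool_pos: [0.572, 0.1192, 0.2032]
tool_rot: [179.9, 0.0, -179.8]
force: [-0.0, 0.6, 1.0]
grip_width: 0.0612
grasp_force: 0.0
t 1.85 tcp [0.572  0.1192 0.2032] rot [ 1.7990e+02  2.0000e-02 -1.7981e+02] dp [-0.09 -0.49  8.62] w 0.0612 f [-0.04  0.55  1.  ] q7 [-31.  11.  19.  95.  -4.  74.  79.]
[-2.07818298 -2.08352813 -0.27913115] [-0.11922972 -0.5777049   0.22177067] 334.2054164639623
```

View pics/w1.png

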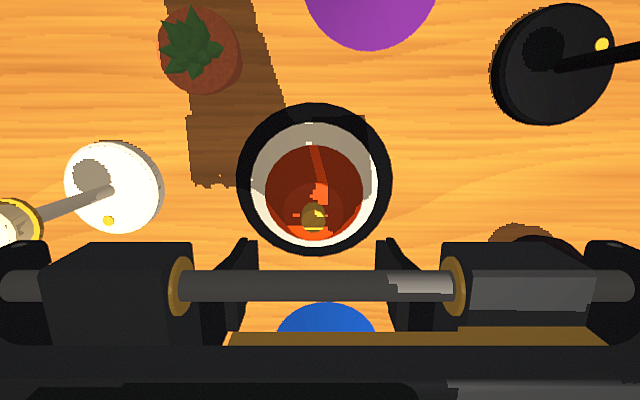

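The wrist view shows the knob at about (313,217), just left of the finger midline at 316. The white lamp is at left (112,187), the pot at (200,50) and the purple look-alike at (370,20). Measuring the knob in this view.

Run:
```python
from h import *
c=dict(np.load("w1.npz"));P=cloud(c);hsv=cv2.cvtColor(c["pixels"],cv2.COLOR_BGR2HSV)
b=np.zeros((400,640),bool);b[195:240,290:340]=1
for lo,hi in((.134,.141),(.118,.134)):
    s=b&(P[...,2]>lo)&(P[...,2]<hi);v,u=np.nonzero(s);q=P[s]
    print(len(q),u.min(),u.max(),v.min(),v.max(),q.mean(0).round(4),q.min(0).round(4),q.max(0).round(4))
```

```text
450 301 325 209 232 [0.5721 0.1182 0.1364] [0.5634 0.1095 0.134 ] [0.5813 0.1269 0.1387]
127 301 325 204 220 [0.5657 0.1183 0.1264] [0.5635 0.1093 0.1184] [0.5727 0.1269 0.1337]
```

```bash
python3 -m jog '[{"dp":[0,-0.1,2.5],"twist":0,"fingers":0.6},{"dp":[0,-0.1,5],"twist":0,"fingers":0.6},{"dp":[0,-0.1,7],"twist":0,"fingers":0.6},{"dp":[0,-0.1,8.3],"twist":0,"fingers":0.6},{"dp":[0,-0.1,8.5],"twist":0,"fingers":0.6},{"dp":[0,-0.1,8.5],"twist":0,"fingers":0.6}]'; python3 st.py .572 .118 .117
```

```text
time_s: 2.65
tool_pos: [0.573, 0.1164, 0.1184]
tool_rot: [180.0, 0.1, -179.9]
force: [0.4, -0.0, -0.8]
grip_width: 0.0522
grasp_force: 0.0
t 2.65 tcp [0.573  0.1164 0.1184] rot [ 1.7997e+02  7.0000e-02 -1.7993e+02] dp [0.1  0.16 0.14] w 0.0522 f [ 0.36 -0.04 -0.8 ] q7 [-30.  15.  19. 101.  -5.  65.  80.]
```

```bash
python3 -m jog '[{"dp":[0,0.1,0.1],"twist":0,"fingers":0.4},{"dp":[0,0.1,0.1],"twist":0,"fingers":0.3},{"dp":[0,0.1,0.1],"twist":0,"fingers":0.2},{"dp":[0,0.1,0.1],"twist":0,"fingers":0.1},{"dp":[0,0.1,0.1],"twist":0,"fingers":0.1},{"dp":[0,0.1,0.1],"twist":0,"fingers":0.1},{"dp":[0,0.1,0.1],"twist":0,"fingers":0.1},{"dp":[0,0.1,0.1],"twist":0,"fingers":0.1}]' 20; python3 st.py .572 .118 .117
python3 - <<'E'
from h import *
from cell import env
c=env.read_camera("top");np.savez("t2.npz",**c);P=cloud(c);o=cloud(dict(np.load("top0.npz")))
for k,(x0,y0,x1,y1),h in(("rust",(455,230,485,262),.135),("white",(352,178,382,206),.155),("black",(150,228,178,256),.17)):
    q=P[y0:y1,x0:x1].reshape(-1,3);q=q[abs(q[:,2]-h)<.006];print(k,q.mean(0).round(4))
E
```

```text
time_s: 3.65
tool_pos: [0.5727, 0.1169, 0.1166]
tool_rot: [180.0, 0.0, -180.0]
force: [0.1, -0.0, 1.4]
grip_width: 0.0167
grasp_force: 20.0
t 3.65 tcp [0.5727 0.1169 0.1166] rot [ 1.8000e+02  1.0000e-02 -1.7997e+02] dp [ 0.07  0.11 -0.04] w 0.0167 f [ 0.06 -0.04  1.44] q7 [-30.  15.  19. 101.  -5.  65.  80.]
rust [ 0.4516 -0.3251  0.134 ]
white [ 0.5771 -0.0994  0.1541]
black [0.4539 0.3511 0.1692]
```

```bash
python3 -m jog '[{"dp":[0,0,-0.5],"twist":0,"fingers":0.1},{"dp":[0,0,-1.5],"twist":0,"fingers":0.1},{"dp":[0,0,-3],"twist":0,"fingers":0.1},{"dp":[0,0,-5],"twist":0,"fingers":0.1},{"dp":[0,0,-7.5],"twist":0,"fingers":0.1},{"dp":[0,0,-10],"twist":0,"fingers":0.1},{"dp":[0,0,-12.5],"twist":0,"fingers":0.1},{"dp":[0,0,-13.5],"twist":0,"fingers":0.1}]'; python3 st.py .4504 -.3247 .25
python3 - <<'E'
from h import *
from cell import env
c=env.read_camera("scene");cv2.imwrite("pics/s2.png",c["pixels"][80:320,160:480])
E
```

```text
time_s: 4.7
tool_pos: [0.5735, 0.117, 0.2543]
tool_rot: [179.9, 0.2, -180.0]
force: [-0.5, -0.3, -1.2]
grip_width: 0.0169
grasp_force: 20.0
t 4.7 tcp [0.5735 0.117  0.2543] rot [ 179.93    0.21 -179.98] dp [ 12.33 -44.16   0.33] w 0.0169 f [-0.55 -0.26 -1.22] q7 [-31.  10.  19.  91.  -3.  80.  79.]
```

View pics/s2.png

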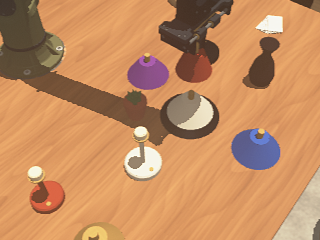

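The rust shade is in the gripper at crop (195,65). The white shade with its knob (190,95) stays on the black one (190,120). Moving across to the rust lamp.

```bash
python3 -m jog '[{"dp":[0.5,-2,0],"twist":0,"fingers":0.1},{"dp":[1.3,-5,0],"twist":0,"fingers":0.1},{"dp":[2.3,-8.5,0],"twist":0,"fingers":0.1},{"dp":[3.3,-12,0],"twist":0,"fingers":0.1},{"dp":[4.3,-15.5,0],"twist":0,"fingers":0.1},{"dp":[5.3,-19,0],"twist":0,"fingers":0.1},{"dp":[6.3,-22.5,0],"twist":0,"fingers":0.1},{"dp":[7.2,-26,0],"twist":0,"fingers":0.1}]'; python3 -m jog '[{"dp":[1,-3.5,0],"twist":0,"fingers":0.1},{"dp":[2,-7,0],"twist":0,"fingers":0.1},{"dp":[3,-10.5,0],"twist":0,"fingers":0.1},{"dp":[3.9,-13.7,0],"twist":0,"fingers":0.1},{"dp":[4.6,-16.2,0],"twist":0,"fingers":0.1},{"dp":[5,-17.8,0],"twist":0,"fingers":0.1},{"dp":[5.1,-18.16,0],"twist":0,"fingers":0.1},{"dp":[5.1,-18.16,0],"twist":0,"fingers":0.1}]';python3 -m jog '[{"dp":[0,0,0],"twist":0,"fingers":0.1},{"dp":[0,0,0],"twist":0,"fingers":0.1}]'; python3 st.py .4504 -.3247 .1436
```

```text
time_s: 5.75
tool_pos: [0.4985, -0.1456, 0.2502]
tool_rot: [180.0, -0.1, 179.9]
force: [1.1, -0.3, -0.6]
grip_width: 0.0177
grasp_force: 20.0
time_s: 6.75
tool_pos: [0.4491, -0.3246, 0.2508]
tool_rot: [179.9, -0.1, 180.0]
force: [-0.0, -0.3, -1.6]
grip_width: 0.0174
grasp_force: 20.0
time_s: 7.0
tool_pos: [0.4502, -0.324, 0.2515]
tool_rot: [180.0, 0.0, -179.9]
force: [0.1, 0.1, -1.3]
grip_width: 0.0177
grasp_force: 20.0
t 7.0 tcp [ 0.4502 -0.324   0.2515] rot [ 179.98    0.   -179.89] dp [-0.02 -0.07 10.79] w 0.0177 f [ 0.08  0.06 -1.29] q7 [ -5.   7.  41.  96.  -4.  79. 127.]
```

```bash
python3 -m jog '[{"dp":[0,-0.05,1.5],"twist":0,"fingers":0.1},{"dp":[0,-0.05,3],"twist":0,"fingers":0.1},{"dp":[0,-0.05,4.5],"twist":0,"fingers":0.1},{"dp":[0,-0.05,6],"twist":0,"fingers":0.1},{"dp":[0,-0.05,7.5],"twist":0,"fingers":0.1},{"dp":[0,-0.05,8.7],"twist":0,"fingers":0.1},{"dp":[0,-0.05,9.7],"twist":0,"fingers":0.1},{"dp":[0,-0.05,10.3],"twist":0,"fingers":0.1}]'; python3 -m jog '[{"dp":[0,0,0.15],"twist":0,"fingers":0.1},{"dp":[0,0,0.3],"twist":0,"fingers":0.1},{"dp":[0,0,0.3],"twist":0,"fingers":0.1},{"dp":[0,0,0.3],"twist":0,"fingers":0.1}]'; python3 st.py .4504 -.3247 .1426
```

```text
time_s: 8.0
tool_pos: [0.4498, -0.3252, 0.1479]
tool_rot: [180.0, -0.0, -180.0]
force: [-0.2, 0.0, -1.1]
grip_width: 0.0172
grasp_force: 20.0
time_s: 8.5
tool_pos: [0.45, -0.3254, 0.1458]
tool_rot: [-180.0, 0.0, -180.0]
force: [-0.8, -1.1, -1.0]
grip_width: 0.0176
grasp_force: 20.0
t 8.5 tcp [ 0.45   -0.3254  0.1458] rot [-1.7999e+02  3.0000e-02 -1.7997e+02] dp [-0.04  0.07  0.32] w 0.0176 f [-0.83 -1.07 -1.05] q7 [ -3.  11.  41. 104.  -8.  68. 130.]
```

```bash
python3 -m jog '[{"dp":[0,0.05,0.1],"twist":0,"fingers":0.1},{"dp":[0,0.05,0.2],"twist":0,"fingers":0.1},{"dp":[0,0.05,0.2],"twist":0,"fingers":0.1}]'; python3 -m jog '[{"dp":[0,0,0.08],"twist":0,"fingers":0.1},{"dp":[0,0,0.08],"twist":0,"fingers":0.1}]';python3 -m jog '[{"dp":[0,0,0.08],"twist":0,"fingers":0.1},{"dp":[0,0,0.08],"twist":0,"fingers":0.1}]'
```

```text
time_s: 8.88
tool_pos: [0.4498, -0.3247, 0.1434]
tool_rot: [180.0, -0.0, -180.0]
force: [-0.9, 0.1, -2.1]
grip_width: 0.0172
grasp_force: 20.0
time_s: 9.12
tool_pos: [0.4499, -0.3248, 0.1432]
tool_rot: [180.0, 0.0, -180.0]
force: [-0.4, 1.6, 1.9]
grip_width: 0.017
grasp_force: 20.0
time_s: 9.38
tool_pos: [0.45, -0.3249, 0.1431]
tool_rot: [180.0, 0.0, -180.0]
force: [-3.5, 2.1, 7.9]
grip_width: 0.0177
grasp_force: 20.0
```

Contact at TCP 0.143 matches the expected 0.1426. Easing back slightly, then opening and rising.

```bash
python3 -m jog '[{"dp":[0,0,-0.08],"twist":0,"fingers":0.2},{"dp":[0,0,-0.08],"twist":0,"fingers":0.3},{"dp":[0,0,-0.08],"twist":0,"fingers":0.45},{"dp":[0,0,-0.08],"twist":0,"fingers":0.6},{"dp":[0,0,-0.08],"twist":0,"fingers":0.6},{"dp":[0,0,-0.6],"twist":0,"fingers":0.6},{"dp":[0,0,-3],"twist":0,"fingers":0.6},{"dp":[0,0,-6],"twist":0,"fingers":0.6}]' 20; python3 -m jog '[{"dp":[0,0,-3],"twist":0,"fingers":0.6},{"dp":[0,0,-5],"twist":0,"fingers":0.6},{"dp":[0,4,-5],"twist":0,"fingers":0.6},{"dp":[-1.2,9,-5],"twist":0,"fingers":0.6},{"dp":[-2.4,14,-5],"twist":0,"fingers":0.6},{"dp":[-3.6,19,-5],"twist":0,"fingers":0.6},{"dp":[-4.8,23,-5],"twist":0,"fingers":0.6},{"dp":[-5.5,25,-5],"twist":0,"fingers":0.6}]'
python3 - <<'E'
from h import *
from cell import env
def stat(n,k,h,roi):
    x0,y0,x1,y1=roi;q=P[y0:y1,x0:x1].reshape(-1,3);q=q[abs(q[:,2]-h)<.006];print(n,k,len(q),q.mean(0).round(4) if len(q) else 0)
c=env.read_camera("top");P=cloud(c)
stat("top","rknob",.163,(450,225,495,270));stat("top","wknob",.102,(255,175,300,225));stat("top","white",.155,(352,178,382,206))
i1=c["pixels"][150:300,380:540];cv2.imwrite("pics/t3.png",cv2.resize(c["pixels"][150:270,240:540],None,fx=2.5,fy=2.5))
c=env.read_camera("scene");P=cloud(c)
stat("scene","rknob",.163,(170,210,230,280));stat("scene","wknob",.102,(330,155,375,205));stat("scene","white",.155,(288,200,314,226))
cv2.imwrite("pics/s3.png",cv2.resize(c["pixels"][160:320,140:380],None,fx=3,fy=3))
E
```

```text
time_s: 10.38
tool_pos: [0.4495, -0.3246, 0.2024]
tool_rot: [180.0, -0.1, -180.0]
force: [-0.2, 0.5, 0.4]
grip_width: 0.0522
grasp_force: 0.0
time_s: 11.38
tool_pos: [0.5052, -0.0724, 0.2523]
tool_rot: [180.0, 0.0, -179.8]
force: [0.0, -0.9, -0.5]
grip_width: 0.0526
grasp_force: 0.0
top rknob 59 [ 0.4523 -0.3239  0.1623]
top wknob 39 [0.5739 0.1165 0.1016]
top white 0 0
scene rknob 56 [ 0.4507 -0.3269  0.163 ]
scene wknob 29 [0.5725 0.1132 0.1008]
scene white 123 [ 0.5766 -0.1035  0.1544]
```

View pics/s3.png

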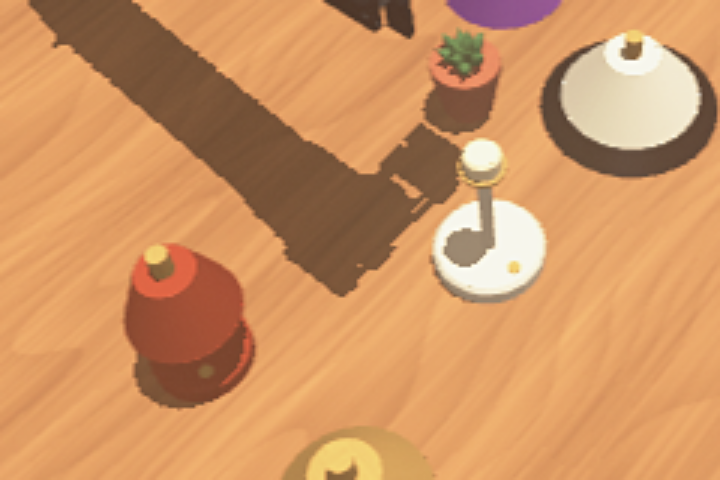

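The rust shade sits level at crop (190,310), with its knob top at 0.163 as expected. The white shade with its knob at (633,45) is now on top of the stack. Going for the white knob.

```bash
python3 -m jog '[{"dp":[-1.5,4,0],"twist":0,"fingers":0.6},{"dp":[-3.3,9,0],"twist":0,"fingers":0.6},{"dp":[-5.1,14,0],"twist":0,"fingers":0.6},{"dp":[-6.4,17.5,2],"twist":0,"fingers":0.6},{"dp":[-6.8,18.9,6],"twist":0,"fingers":0.6},{"dp":[-6.8,18.9,10],"twist":0,"fingers":0.6},{"dp":[-6.8,18.9,12],"twist":0,"fingers":0.6},{"dp":[-6.8,18.9,12],"twist":0,"fingers":0.6}]'; python3 st.py .5728 .1168 .082
```

```text
time_s: 12.48
tool_pos: [0.5719, 0.1112, 0.1304]
tool_rot: [-179.9, -0.2, 179.8]
force: [0.3, -0.3, 0.4]
grip_width: 0.052
grasp_force: 0.0
t 12.47 tcp [0.5719 0.1112 0.1304] rot [-179.85   -0.18  179.85] dp [-0.11  0.57  4.84] w 0.052 f [ 0.3  -0.33  0.43] q7 [-30.  14.  19. 100.  -5.  67.  80.]
```

```bash
python3 -m jog '[{"dp":[-0.1,0.5,0.5],"twist":0,"fingers":0.5},{"dp":[-0.1,0.5,1.5],"twist":0,"fingers":0.5},{"dp":[-0.1,0.5,2],"twist":0,"fingers":0.5},{"dp":[-0.1,0.5,2],"twist":0,"fingers":0.5}]'; python3 st.py .5728 .1168 .082
```

```text
time_s: 12.98
tool_pos: [0.5733, 0.1191, 0.1116]
tool_rot: [-180.0, -0.0, -180.0]
force: [-0.4, 0.2, -0.9]
grip_width: 0.0439
grasp_force: 0.0
t 12.97 tcp [0.5733 0.1191 0.1116] rot [-1.7998e+02 -4.0000e-02 -1.7996e+02] dp [ 0.05 -0.23  2.96] w 0.0439 f [-0.37  0.2  -0.93] q7 [-30.  15.  18. 101.  -5.  65.  80.]
```

```bash
python3 -m jog '[{"dp":[0.05,-0.22,0.8],"twist":0,"fingers":0.5},{"dp":[0.05,-0.22,1.8],"twist":0,"fingers":0.5},{"dp":[0.05,-0.22,2.6],"twist":0,"fingers":0.5},{"dp":[0.05,-0.22,2.9],"twist":0,"fingers":0.5},{"dp":[0.05,-0.22,2.9],"twist":0,"fingers":0.5},{"dp":[0.05,-0.22,2.9],"twist":0,"fingers":0.5}]'; python3 st.py .5728 .1168 .082
```

```text
time_s: 13.72
tool_pos: [0.5734, 0.1171, 0.0833]
tool_rot: [180.0, 0.0, -180.0]
force: [0.4, -0.5, 0.1]
grip_width: 0.0436
grasp_force: 0.0
t 13.72 tcp [0.5734 0.1171 0.0833] rot [ 1.7999e+02  4.0000e-02 -1.7997e+02] dp [ 0.06 -0.03  0.13] w 0.0436 f [ 0.38 -0.53  0.11] q7 [-30.  17.  18. 103.  -6.  61.  81.]
```

```bash
python3 -m jog '[{"dp":[0,0,0.1],"twist":0,"fingers":0.4},{"dp":[0,0,0.1],"twist":0,"fingers":0.3},{"dp":[0,0,0.1],"twist":0,"fingers":0.2},{"dp":[0,0,0.1],"twist":0,"fingers":0.1},{"dp":[0,0,0.1],"twist":0,"fingers":0.1},{"dp":[0,0,0.1],"twist":0,"fingers":0.1},{"dp":[0,0,0.1],"twist":0,"fingers":0.1}]' 25; python3 st.py .5728 .1168 .082
```

```text
time_s: 14.6
tool_pos: [0.5732, 0.1171, 0.082]
tool_rot: [180.0, 0.0, -180.0]
force: [-0.5, -0.2, 0.8]
grip_width: 0.017
grasp_force: 25.0
t 14.6 tcp [0.5732 0.1171 0.082 ] rot [ 1.8000e+02  1.0000e-02 -1.7997e+02] dp [ 0.04 -0.03  0.  ] w 0.017 f [-0.5  -0.19  0.78] q7 [-30.  17.  18. 103.  -6.  61.  81.]
```

```bash
python3 -m jog '[{"dp":[0,0,-0.5],"twist":0,"fingers":0.1},{"dp":[0,0,-1.5],"twist":0,"fingers":0.1},{"dp":[0,0,-3],"twist":0,"fingers":0.1},{"dp":[0,0,-6],"twist":0,"fingers":0.1},{"dp":[0,0,-9],"twist":0,"fingers":0.1},{"dp":[0,0,-12.5],"twist":0,"fingers":0.1},{"dp":[0,0,-15.5],"twist":0,"fingers":0.1},{"dp":[0,0,-17],"twist":0,"fingers":0.1}]'; python3 -m jog '[{"dp":[0,-1.5,0],"twist":0,"fingers":0.1},{"dp":[0,-4.5,0],"twist":0,"fingers":0.1},{"dp":[-0.1,-8,0],"twist":0,"fingers":0.1},{"dp":[-0.2,-11.5,0],"twist":0,"fingers":0.1},{"dp":[-0.3,-15,0],"twist":0,"fingers":0.1},{"dp":[-0.36,-18.5,0],"twist":0,"fingers":0.1},{"dp":[-0.36,-20.8,0],"twist":0,"fingers":0.1},{"dp":[-0.36,-21.6,0],"twist":0,"fingers":0.1}]'; python3 -m jog '[{"dp":[0,0,0],"twist":0,"fingers":0.1},{"dp":[0,0,0],"twist":0,"fingers":0.1}]'; python3 st.py .5768 -.0990 .163;python3 - <<'E'
from h import *
from cell import env
c=env.read_camera("scene");cv2.imwrite("pics/s4.png",cv2.resize(c["pixels"][100:300,200:440],None,fx=2,fy=2))
E
```

```text
time_s: 15.6
tool_pos: [0.574, 0.1171, 0.2549]
tool_rot: [179.9, 0.2, -180.0]
force: [0.2, -0.6, -1.5]
grip_width: 0.017
grasp_force: 25.0
time_s: 16.6
tool_pos: [0.5754, -0.102, 0.2506]
tool_rot: [-180.0, -0.1, 179.8]
force: [-0.1, 0.8, -1.3]
grip_width: 0.0172
grasp_force: 25.0
time_s: 16.85
tool_pos: [0.5768, -0.0974, 0.2515]
tool_rot: [180.0, -0.0, -179.9]
force: [-0.1, 0.0, -2.0]
grip_width: 0.0173
grasp_force: 25.0
t 16.85 tcp [ 0.5768 -0.0974  0.2515] rot [ 1.7995e+02 -4.0000e-02 -1.7986e+02] dp [-0.   -0.17  8.85] w 0.0173 f [-0.06  0.   -1.97] q7 [-17.  10.  28.  91.  -5.  80. 101.]
```

View pics/s4.png

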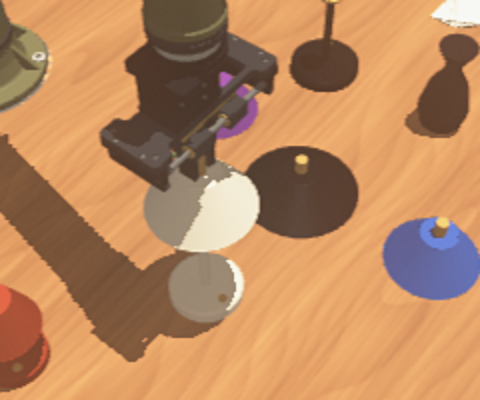

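The white shade is held level at crop (205,205) over its lamp base at (205,285), and the black shade at (300,190) stays put. Lowering.

```bash
python3 -m jog '[{"dp":[0,-0.15,1.2],"twist":0,"fingers":0.1},{"dp":[0,-0.15,2.7],"twist":0,"fingers":0.1},{"dp":[0,-0.15,4.2],"twist":0,"fingers":0.1},{"dp":[0,-0.15,5.7],"twist":0,"fingers":0.1},{"dp":[0,-0.15,7],"twist":0,"fingers":0.1},{"dp":[0,-0.15,8],"twist":0,"fingers":0.1},{"dp":[0,-0.15,8.4],"twist":0,"fingers":0.1},{"dp":[0,-0.15,8.4],"twist":0,"fingers":0.1}]'; python3 -m jog '[{"dp":[0,0,0.1],"twist":0,"fingers":0.1},{"dp":[0,0,0.2],"twist":0,"fingers":0.1},{"dp":[0,0,0.2],"twist":0,"fingers":0.1}]'; python3 st.py .5768 -.0990 .163
```

```text
time_s: 17.9
tool_pos: [0.5769, -0.1004, 0.1679]
tool_rot: [180.0, 0.0, -180.0]
force: [-0.2, 0.2, -1.5]
grip_width: 0.0172
grasp_force: 25.0
time_s: 18.27
tool_pos: [0.5769, -0.1004, 0.1661]
tool_rot: [180.0, 0.0, -180.0]
force: [0.0, -0.7, -1.2]
grip_width: 0.0171
grasp_force: 25.0
t 18.27 tcp [ 0.5769 -0.1004  0.1661] rot [ 1.8000e+02  2.0000e-02 -1.7997e+02] dp [0.01 0.14 0.31] w 0.0171 f [ 0.04 -0.69 -1.24] q7 [-16.  13.  27.  98.  -6.  70. 103.]
```

```bash
python3 -m jog '[{"dp":[0,0.12,0.1],"twist":0,"fingers":0.1},{"dp":[0,0.12,0.2],"twist":0,"fingers":0.1},{"dp":[0,0.12,0.2],"twist":0,"fingers":0.1}]'; python3 -m jog '[{"dp":[0,0,0.08],"twist":0,"fingers":0.1},{"dp":[0,0,0.08],"twist":0,"fingers":0.1}]';python3 -m jog '[{"dp":[0,0,0.06],"twist":0,"fingers":0.1},{"dp":[0,0,0.06],"twist":0,"fingers":0.1}]'
```

```text
time_s: 18.65
tool_pos: [0.5767, -0.0992, 0.1638]
tool_rot: [180.0, -0.0, -180.0]
force: [-1.1, -0.5, -1.7]
grip_width: 0.0174
grasp_force: 25.0
time_s: 18.9
tool_pos: [0.5769, -0.0993, 0.1636]
tool_rot: [180.0, 0.0, -180.0]
force: [-1.1, 0.6, 2.2]
grip_width: 0.0171
grasp_force: 25.0
time_s: 19.15
tool_pos: [0.5769, -0.0992, 0.1636]
tool_rot: [180.0, 0.0, -180.0]
force: [-2.4, 0.5, 5.7]
grip_width: 0.0174
grasp_force: 25.0
```

```bash
python3 -m jog '[{"dp":[0,0,-0.08],"twist":0,"fingers":0.2},{"dp":[0,0,-0.08],"twist":0,"fingers":0.3},{"dp":[0,0,-0.08],"twist":0,"fingers":0.45},{"dp":[0,0,-0.08],"twist":0,"fingers":0.6},{"dp":[0,0,-0.08],"twist":0,"fingers":0.6},{"dp":[0,0,-0.6],"twist":0,"fingers":0.6},{"dp":[0,0,-3],"twist":0,"fingers":0.6},{"dp":[0,0,-6],"twist":0,"fingers":0.6}]'; python3 -m jog '[{"dp":[0,0,-2],"twist":0,"fingers":0.6},{"dp":[0,0,-3],"twist":0,"fingers":0.6},{"dp":[3,-3,-3],"twist":0,"fingers":0.6},{"dp":[6,-6,-3],"twist":0,"fingers":0.6},{"dp":[9,-9,-3],"twist":0,"fingers":0.6},{"dp":[9,-9,-3],"twist":0,"fingers":0.6}]'; python3 st.py .573 .117 .2
python3 - <<'E'
from h import *
from cell import env
def stat(n,k,h,roi):
    x0,y0,x1,y1=roi;q=P[y0:y1,x0:x1].reshape(-1,3);q=q[abs(q[:,2]-h)<.006];print(n,k,len(q),q.mean(0).round(4) if len(q) else 0, np.ptp(q,axis=0).round(3) if len(q) else 0)
c=env.read_camera("top");P=cloud(c)
stat("top","wknob",.183,(345,165,395,215));stat("top","bknob",.070,(255,175,300,225));stat("top","black",.170,(150,228,178,256))
cv2.imwrite("pics/t5.png",c["pixels"])
c=env.read_camera("scene");P=cloud(c)
stat("scene","wknob",.183,(270,170,330,240));stat("scene","bknob",.070,(330,155,375,205));stat("scene","black",.170,(352,84,380,106))
E
```

```text
time_s: 20.15
tool_pos: [0.5765, -0.0992, 0.223]
tool_rot: [180.0, -0.1, -180.0]
force: [1.1, -0.1, 0.2]
grip_width: 0.0523
grasp_force: 0.0
time_s: 20.9
tool_pos: [0.4843, -0.1927, 0.2527]
tool_rot: [180.0, -0.0, 179.7]
force: [0.4, 0.2, 0.9]
grip_width: 0.052
grasp_force: 0.0
t 20.9 tcp [ 0.4843 -0.1927  0.2527] rot [179.99  -0.   179.67] dp [-8.68 31.02  5.27] w 0.052 f [0.42 0.19 0.88] q7 [-12.   1.  32. 100.  -1.  79. 109.]
top wknob 53 [ 0.5778 -0.099   0.1826] [0.016 0.017 0.01 ]
top bknob 40 [0.5739 0.116  0.0691] [0.017 0.017 0.008]
top black 162 [0.4538 0.3513 0.1688] [0.031 0.031 0.009]
scene wknob 48 [ 0.5767 -0.102   0.1822] [0.017 0.016 0.008]
scene bknob 32 [0.5721 0.1141 0.0688] [0.016 0.019 0.009]
scene black 60 [0.453  0.3487 0.169 ] [0.029 0.031 0.008]
```

View pics/t5.png

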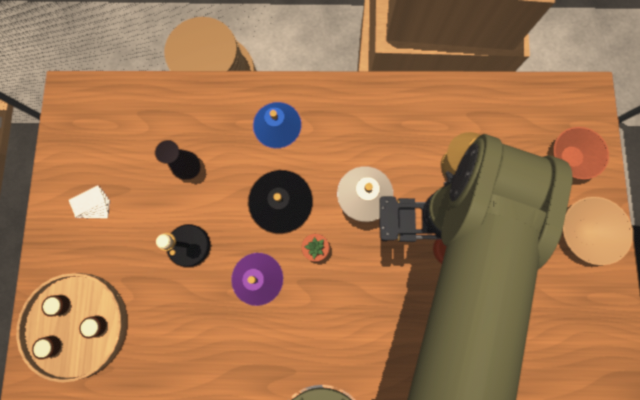

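White shade at top (366,190) is seated: its knob top is at 0.182 and about 1 mm off the head axis. The black shade at (278,200) is free, and the black lamp head is at (165,242).

```bash
python3 -m jog '[{"dp":[-1.5,5,0],"twist":0,"fingers":0.5},{"dp":[-3,10,0],"twist":0,"fingers":0.5},{"dp":[-4.5,15,0],"twist":0,"fingers":0.5},{"dp":[-6,20,0],"twist":0,"fingers":0.5},{"dp":[-7.5,25,0],"twist":0,"fingers":0.5},{"dp":[-8.5,29,0],"twist":0,"fingers":0.5},{"dp":[-8.85,30.9,3],"twist":0,"fingers":0.5},{"dp":[-8.85,30.9,8],"twist":0,"fingers":0.5}]'; python3 -m jog '[{"dp":[0,0,3],"twist":0,"fingers":0.5},{"dp":[0,0,6],"twist":0,"fingers":0.5},{"dp":[0,0,8],"twist":0,"fingers":0.5},{"dp":[0,0,8],"twist":0,"fingers":0.5},{"dp":[0,0,8],"twist":0,"fingers":0.5}]'; python3 st.py .573 .1168 .050
```

```text
time_s: 22.0
tool_pos: [0.5765, 0.1251, 0.1725]
tool_rot: [179.9, 0.2, -179.6]
force: [0.1, 0.1, -0.5]
grip_width: 0.0436
grasp_force: 0.0
time_s: 22.62
tool_pos: [0.5757, 0.1208, 0.0931]
tool_rot: [180.0, 0.0, -179.9]
force: [0.4, 0.1, 1.1]
grip_width: 0.0436
grasp_force: 0.0
t 22.62 tcp [0.5757 0.1208 0.0931] rot [ 1.7998e+02  5.0000e-02 -1.7990e+02] dp [ 0.28 -0.4   4.31] w 0.0436 f [0.39 0.15 1.12] q7 [-29.  17.  17. 102.  -5.  62.  80.]
```

```bash
python3 -m jog '[{"dp":[0.27,-0.4,0.5],"twist":0,"fingers":0.5},{"dp":[0.27,-0.4,1.5],"twist":0,"fingers":0.5},{"dp":[0.27,-0.4,3],"twist":0,"fingers":0.5},{"dp":[0.27,-0.4,4],"twist":0,"fingers":0.5},{"dp":[0.27,-0.4,4.15],"twist":0,"fingers":0.5},{"dp":[0.27,-0.4,4.15],"twist":0,"fingers":0.5},{"dp":[0.27,-0.4,4.15],"twist":0,"fingers":0.5}]'; python3 st.py .573 .1168 .050
```

```text
time_s: 23.5
tool_pos: [0.5729, 0.1159, 0.0515]
tool_rot: [180.0, 0.0, -180.0]
force: [-0.1, 0.3, 0.5]
grip_width: 0.0435
grasp_force: 0.0
t 23.5 tcp [0.5729 0.1159 0.0515] rot [ 1.7998e+02  5.0000e-02 -1.7997e+02] dp [-0.01  0.09  0.15] w 0.0435 f [-0.14  0.25  0.53] q7 [-28.  19.  16. 104.  -6.  58.  81.]
```

```bash
python3 -m jog '[{"dp":[0,0.05,0.1],"twist":0,"fingers":0.4},{"dp":[0,0.05,0.1],"twist":0,"fingers":0.3},{"dp":[0,0.05,0.1],"twist":0,"fingers":0.2},{"dp":[0,0.05,0.1],"twist":0,"fingers":0.1},{"dp":[0,0.05,0.1],"twist":0,"fingers":0.1},{"dp":[0,0.05,0.1],"twist":0,"fingers":0.1},{"dp":[0,0.05,0.1],"twist":0,"fingers":0.1}]' 30; python3 -m jog '[{"dp":[0,0,-0.5],"twist":0,"fingers":0.1},{"dp":[0,0,-1.5],"twist":0,"fingers":0.1},{"dp":[0,0,-4],"twist":0,"fingers":0.1},{"dp":[0,0,-7.5],"twist":0,"fingers":0.1},{"dp":[0,0,-11],"twist":0,"fingers":0.1},{"dp":[0,0,-15],"twist":0,"fingers":0.1},{"dp":[0,0,-19],"twist":0,"fingers":0.1},{"dp":[0,0,-20.5],"twist":0,"fingers":0.1}]'; python3 -m jog '[{"dp":[0,0,0],"twist":0,"fingers":0.1},{"dp":[0,0,0],"twist":0,"fingers":0.1}]'; python3 st.py .4533 .3515 .255
```

```text
time_s: 24.38
tool_pos: [0.5726, 0.1163, 0.0501]
tool_rot: [180.0, 0.0, -180.0]
force: [-0.2, -0.1, 1.7]
grip_width: 0.0173
grasp_force: 30.0
time_s: 25.38
tool_pos: [0.5737, 0.1163, 0.2583]
tool_rot: [179.9, 0.3, -180.0]
force: [0.4, -0.3, -1.2]
grip_width: 0.017
grasp_force: 30.0
time_s: 25.62
tool_pos: [0.5715, 0.1161, 0.253]
tool_rot: [-179.9, -0.2, -180.0]
force: [-0.6, -0.8, -2.0]
grip_width: 0.0172
grasp_force: 30.0
t 25.62 tcp [0.5715 0.1161 0.253 ] rot [-179.95   -0.18 -179.96] dp [11.8  23.55 -0.18] w 0.0172 f [-0.6  -0.84 -2.05] q7 [-29.  10.  17.  91.  -3.  80.  78.]
```

```bash
python3 -m jog '[{"dp":[0.7,1.4,0],"twist":0,"fingers":0.1},{"dp":[2,4,0],"twist":0,"fingers":0.1},{"dp":[3.7,7.4,0],"twist":0,"fingers":0.1},{"dp":[5.4,10.8,0],"twist":0,"fingers":0.1},{"dp":[7.1,14.2,0],"twist":0,"fingers":0.1},{"dp":[8.8,17.6,0],"twist":0,"fingers":0.1},{"dp":[10.3,20.6,0],"twist":0,"fingers":0.1},{"dp":[11.4,22.8,0],"twist":0,"fingers":0.1}]'; python3 -m jog '[{"dp":[0.55,0.7,0],"twist":0,"fingers":0.1},{"dp":[0.55,0.7,0],"twist":0,"fingers":0.1},{"dp":[0.55,0.7,0],"twist":0,"fingers":0.1},{"dp":[0.55,0.7,0],"twist":0,"fingers":0.1}]'; python3 st.py .4529 .3513 .178;python3 - <<'E'
from h import *
from cell import env
c=env.read_camera("scene");cv2.imwrite("pics/s6.png",cv2.resize(c["pixels"][40:240,260:500],None,fx=2,fy=2))
E
```

```text
time_s: 26.62
tool_pos: [0.4557, 0.3468, 0.2539]
tool_rot: [-180.0, -0.1, -179.8]
force: [-0.1, -0.7, -1.8]
grip_width: 0.0171
grasp_force: 30.0
time_s: 27.12
tool_pos: [0.4537, 0.35, 0.2551]
tool_rot: [-180.0, 0.0, 179.9]
force: [0.5, -0.2, -2.3]
grip_width: 0.0172
grasp_force: 30.0
t 27.12 tcp [0.4537 0.35   0.2551] rot [-1.7999e+02  2.0000e-02  1.7991e+02] dp [0.08 0.13 7.71] w 0.0172 f [ 0.47 -0.22 -2.28] q7 [-46.   8.   6.  92.  -1.  80.  50.]
```

View pics/s6.png

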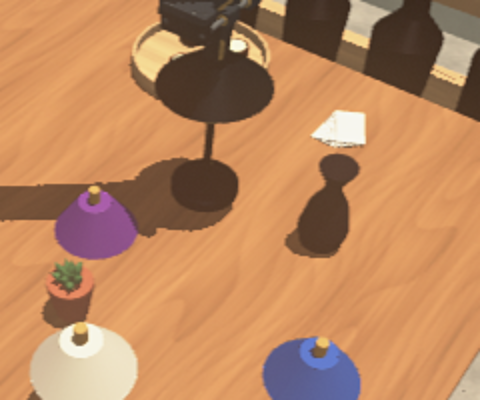

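The black shade at crop (215,85) is level over its lamp (205,185), clear of the vase (325,210). Lowering.

```bash
python3 -m jog '[{"dp":[0.08,0.1,1.2],"twist":0,"fingers":0.1},{"dp":[0.08,0.1,2.7],"twist":0,"fingers":0.1},{"dp":[0.08,0.1,4.2],"twist":0,"fingers":0.1},{"dp":[0.08,0.1,5.6],"twist":0,"fingers":0.1},{"dp":[0.08,0.1,6.7],"twist":0,"fingers":0.1},{"dp":[0.08,0.1,7.2],"twist":0,"fingers":0.1},{"dp":[0.08,0.1,7.2],"twist":0,"fingers":0.1},{"dp":[0.08,0.1,7.2],"twist":0,"fingers":0.1}]'; python3 st.py .4529 .3513 .178
```

```text
time_s: 28.18
tool_pos: [0.4524, 0.3525, 0.1837]
tool_rot: [180.0, 0.1, -180.0]
force: [0.1, -0.4, -1.6]
grip_width: 0.0172
grasp_force: 30.0
t 28.18 tcp [0.4524 0.3525 0.1837] rot [ 1.7995e+02  5.0000e-02 -1.7997e+02] dp [-0.05 -0.12  0.57] w 0.0172 f [ 0.08 -0.37 -1.6 ] q7 [-46.  10.   6.  98.  -1.  72.  50.]
```

```bash
python3 -m jog '[{"dp":[-0.05,-0.12,0.15],"twist":0,"fingers":0.1},{"dp":[-0.05,-0.12,0.3],"twist":0,"fingers":0.1},{"dp":[-0.05,-0.12,0.4],"twist":0,"fingers":0.1},{"dp":[-0.05,-0.12,0.4],"twist":0,"fingers":0.1}]'; python3 -m jog '[{"dp":[0,0,0.08],"twist":0,"fingers":0.1},{"dp":[0,0,0.08],"twist":0,"fingers":0.1}]';python3 -m jog '[{"dp":[0,0,0.08],"twist":0,"fingers":0.1},{"dp":[0,0,0.08],"twist":0,"fingers":0.1}]'
```

```text
time_s: 28.68
tool_pos: [0.4526, 0.351, 0.179]
tool_rot: [-180.0, -0.0, -180.0]
force: [-0.2, -0.6, -2.3]
grip_width: 0.0169
grasp_force: 30.0
time_s: 28.92
tool_pos: [0.4526, 0.351, 0.1782]
tool_rot: [180.0, 0.0, -180.0]
force: [0.3, 0.6, -2.4]
grip_width: 0.0171
grasp_force: 30.0
time_s: 29.18
tool_pos: [0.4526, 0.3511, 0.1781]
tool_rot: [180.0, 0.0, -180.0]
force: [-1.3, -1.8, 2.2]
grip_width: 0.017
grasp_force: 30.0
```

Contact at the expected height. Releasing and clearing.

```bash
python3 -m jog '[{"dp":[0,0,-0.03],"twist":0,"fingers":0.2},{"dp":[0,0,-0.03],"twist":0,"fingers":0.3},{"dp":[0,0,-0.03],"twist":0,"fingers":0.45},{"dp":[0,0,-0.03],"twist":0,"fingers":0.6},{"dp":[0,0,-0.03],"twist":0,"fingers":0.6},{"dp":[0,0,-0.6],"twist":0,"fingers":0.6},{"dp":[0,0,-3],"twist":0,"fingers":0.6},{"dp":[0,0,-6],"twist":0,"fingers":0.6}]'; python3 -m jog '[{"dp":[0,0,-2],"twist":0,"fingers":0.6},{"dp":[0,-4,-2],"twist":0,"fingers":0.6},{"dp":[0,-8,-2],"twist":0,"fingers":0.6},{"dp":[0,-12,-2],"twist":0,"fingers":0.6},{"dp":[0,-16,-2],"twist":0,"fingers":0.6},{"dp":[0,-19,-2],"twist":0,"fingers":0.6},{"dp":[0,-19,-2],"twist":0,"fingers":0.6},{"dp":[0,-19,-2],"twist":0,"fingers":0.6}]'
python3 - <<'E'
from h import *
from cell import env
def stat(n,k,h,roi):
    x0,y0,x1,y1=roi;q=P[y0:y1,x0:x1].reshape(-1,3);q=q[abs(q[:,2]-h)<.006];print(n,k,len(q),q.mean(0).round(4) if len(q) else 0)
c=env.read_camera("top");P=cloud(c)
stat("top","bknob",.198,(135,220,185,265));stat("top","wknob",.183,(345,165,395,215));stat("top","rknob",.163,(450,225,495,270))
cv2.imwrite("pics/t7.png",c["pixels"])
c=env.read_camera("scene");P=cloud(c)
stat("scene","bknob",.198,(345,70,390,106));stat("scene","wknob",.183,(270,170,330,240));stat("scene","rknob",.163,(170,210,230,280))
cv2.imwrite("pics/s7.png",c["pixels"])
E
```

```text
time_s: 30.18
tool_pos: [0.4523, 0.3508, 0.2379]
tool_rot: [-180.0, -0.0, -180.0]
force: [0.5, 0.4, 0.4]
grip_width: 0.0521
grasp_force: 0.0
time_s: 31.18
tool_pos: [0.4527, 0.162, 0.2579]
tool_rot: [179.9, 0.0, -179.9]
force: [1.0, -0.3, 0.3]
grip_width: 0.052
grasp_force: 0.0
top bknob 0 0
top wknob 51 [ 0.5778 -0.099   0.182 ]
top rknob 59 [ 0.4521 -0.324   0.1621]
scene bknob 24 [0.4523 0.347  0.1965]
scene wknob 46 [ 0.5766 -0.1022  0.1825]
scene rknob 56 [ 0.4507 -0.3271  0.163 ]
```

View pics/s7.png

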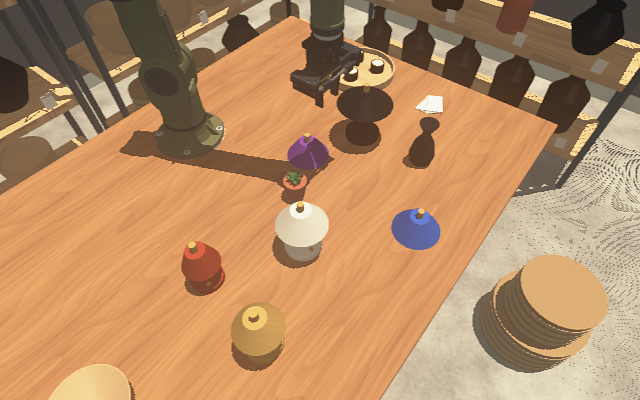

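The picture shows all three shades level on their own lamps: rust (201,262), white (302,225) and black (365,103). The black knob measures 0.1965 high and is within 2 mm of the head axis. The other goods haven't moved and the arm is clear, so I'm handing it in.

```bash
python3 -m jog '[{"dp":[0,0,0],"twist":0,"fingers":0.6},{"dp":[0,0,0],"twist":0,"fingers":0.6}]'; python3 -c "
from cell import env
print(env.sign_off())"
```

```text
time_s: 31.52
tool_pos: [0.4526, 0.1615, 0.2573]
tool_rot: [-180.0, -0.0, -179.9]
force: [0.2, 0.3, 0.5]
grip_width: 0.0523
grasp_force: 0.0
the job is handed in; nothing more can be done
None
```

All three shades are on the lamps of their own colour, level and released; my last camera check put each within about 2 mm of its lamp's axis, and I handed the job in at 31.5 s (no verdict came back).

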